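Hang the slide carrier and hold the dryer's dead-man paddle at half stroke

ROBOT

A 6-joint arm with a two-finger parallel gripper is mounted at the origin on a cart in front of the work surface, level with it; the furniture and walls round the work are solid. World frame = base frame: x ahead of the robot, y to its left, z up, the work surface at z = 0. Lengths are in m, angles in rad, forces in N, time in s.
With the tool pointing down it reaches from about 0.275 to 0.775 m from the base axis. Payload 14.6 kg.
Tool frame: the origin (TCP) lies midway between the tips of the shut fingers; the grasp point (between the pads) lies 19 mm behind it (tcp_to_grasp is the distance from the TCP to the grasp point, in m); z points along the fingers, y is the line along which they close (so a half turn about z gives the same grasp; the last joint's range is limited). The gripper opens to 85 mm and grips with 20 to 120 N. Pads are 22 mm wide; open, the fingers measure 114 mm over their backs; the gripper's body (76 mm by 85 mm) begins 54 mm behind the grasp point. The pads swing forward as they close: fully open they stand 13 mm farther back than shut.
Start: joints at [-1.314, 0.263, -0.048, 1.259, 0, 1.415], TCP at [0.21, -0.481, 0.231] pointing down, gripper open.
Joint ranges: [-2.65, 2.65], [-0.89, 1.7], [-1.18, 1.37], [-2.13, 2.11], [-1.35, 1.29], [-3.14, 3.14]. Speed limits (rad/s): [1.89, 1.89, 2.57, 2.79, 3.14, 3.14].

INTERFACE

Orientations are given as a rotation vector (axis times angle).
In Python, from plant import state, snapshot, get_calibration, finish_job, boxes_of, trace, tcp_to_grasp gives the robot as it stands.
- The arm moves only by the tool step_arm, never from a script. Its argument "steps" is a list of rows, each a list of 3 entries, a list of its own where there are three numbers: the gripper command: -1 is fully open, 1 is shut, values between are in proportion, then the shift along the tool's x, y, z in cm, then the turn, a rotation vector about the tool's x, y, z in degrees. In form: [[claw, [dx, dy, dz], [rx, ry, rz]], ...]. A call has 1 to 8 rows; each row is the pose to reach, as a shift and turn from the pose commanded when the call began, along the tool's axes at that moment; what a row does not reach only later rows make up. A row lasts 1/12 s, in which the tool goes at most 41.7 mm and 7.16 degrees, less where a joint would pass 70% of its speed; a pose out of reach is approached as far as the arm can. A call with a gripper value outside its range is refused whole. The fingers move at their own pace and stop on an object; "newtons" is the grip in N (left out, the last holds). Time passes only in rows, so rows that repeat a pose let the fingers close. It gives the time, the measured TCP pose, the force, the opening and the grip force at its end, in the units of the state.
- state(): the state, without advancing time (a new reading comes with each control period).
- snapshot(name): name is "scene" or "top" or "wrist"; returns (picture, depth): 420x560x3 uint8, red, green, blue; 420x560 float32, m along the optical axis (not along the pixel's ray), 0 where there is no reading.
- get_calibration(name): a dict with "vfov" (degrees; the focal length in pixels is half the picture's height over the tangent of half this angle, whatever the lens; pixels are square), "cx", "cy" (the principal point, pixels), "T" (4x4, takes a point from camera to world coordinates). Camera axes: x right, y down, z forward; pixel columns grow to the right and rows downward; lengths in m; the calibration is good to about 2 mm. A picture is of the moment at which its call begins: read the wrist's pose just before it. get_calibration takes no time and is no camera call; for the wrist camera it gives the pose at the moment of the call.
- finish_job(): hands the job in; it is judged then, once.
Trained networks look in the newest picture that a camera, given by its name, has taken for a name from the list of things; names that differ only in an ending like _2 or _b are one class to them, and where a whole thing is asked for, a point or a joint stands for the part that bears it (a point fixed in the world has none). Each returns a list of dicts, best first, with "p" (0 to 1); they miss things now and then, are a little off and sometimes report something else, mostly with a low value. They report only what shows in the picture. A call takes as long as a camera call.
- boxes_of(camera, label): "centre" ([row, column] as shares, 0 to 1, of the picture: columns of its width, rows of its height, amid what is visible of it).
- trace(camera, label): "pixels" (420x560 bool, what is visible of it) and "centre" ([row, column] as shares, 0 to 1, of the picture: columns of its width, rows of its height, amid what is visible of it).
The state is a dict: "t": time; "qpos": joint angles; "dq": joint speeds; "tau": joint torques, N m; "position": TCP position; "orientation": TCP orientation; "force": force on the tool from outside, world axes, zero at the start; "ft_torque": the same for the moment, N m; "opening": opening from 0.0 (shut) to 1.0 (fully open); "finger_force": force on a finger pad.
Only numpy, scipy, OpenCV 4.12 (cv2) and the standard library are available. Lean on these libraries where they do the work, as an engineer would, in place of code of your own. Each camera call takes 0.05 s, during which the arm holds its last target. There are 200 camera calls.

TASK

Hang the slide carrier by its handle on the hook of the slide dryer, keeping it upright, and let go of it. Then press the sprung paddle of the switch box down to half its stroke, where the paddle lies level, and keep holding it there: finish while still pressing, and never push the paddle to its bottom stop. Leave the sample cup, the medicine bottle and the tape roll where they are.

Things in the scene. Friction and masses are not known exactly. Their poses are not given: they have to be found in the camera images.
- carrier: Loose steel slide carrier, about 0.2 kg: a basket 50 (x) x 84 (y) x 38 mm high with six glass slides fixed in it, and a bail handle over it. Origin: centre of the underside; z up, y along the handle's top bar. It stands on the worktop. The same either way round (half turn about z).
- carrier_bar (a point): Middle of the top bar of the carrier's handle: round steel bar 6 mm thick along the carrier's y, 90 mm above the underside; the handle's legs stand 81 mm apart, so 75 mm is free between them. The gap between the bar and the basket's rim is 49 mm high; the hook goes through this gap.
- carrier_tab (a point): Grasp point of the flat grey finger tab that stands on the middle of that bar: 8 mm thick (carrier's x), 28 mm wide (y), it reaches from the bar up to 65 mm above the bar's centre; this point is 46 mm above the bar's centre.
- dryer: Slide dryer, fixed: white blower base 150 (x) x 120 (y) x 30 mm high, at its back (+x) an upright of two 8 mm steel wires (at y = -12 and +12 mm), bent over into a double hook that points to the dryer's -x above the base. Nothing on it is higher than 150 mm. Origin: centre of the underside, z up.
- hook_seat (a point): Where the centre of the carrier's bar lies when hung, bar along the dryer's y: the low point of the hook, 137.5 mm above the worktop, the upright 66 mm behind (+x). The wires' underside is 11.5 mm below this point. The bar comes in from -x, 16 to 38 mm above this point, the wires passing between bar and basket, and is lowered here. Axes as the dryer's.
- hook_tip (a point): Top of the hook's two upturned tips, midway between them: 23 mm in front (-x) of hook_seat and 12.5 mm above it; the bar must pass over it. Axes as the dryer's.
- switch_box: Dead-man switch box, fixed: grey box 150 (x) x 90 (y) x 40 mm with an aluminium paddle above it, hinged along y at x = +45 mm, 72 mm up. The paddle, 36 mm wide, reaches 105 mm from the hinge towards -x; at rest its free end slopes up. A thin post beside that end (x = -45, y = +34 mm) ends level with the paddle's upper face when the paddle is level. Origin: centre of the underside, z up.
- pad_top (a point): Middle of the top of the round black rubber pad (36 mm across, 4 mm proud of the paddle) near the paddle's free end, 85 mm from the hinge: the place to press. It moves with the paddle: 97 mm above the worktop at rest, 79 mm when the paddle is level (half stroke), 61 mm at the bottom stop.
- paddle (a joint): Angle of the paddle, rad: 0 at rest (sloping up), 0.21 level (half stroke, the place to hold), 0.42 bottom stop. A spring pushes it back to 0; pressing straight down on the pad takes about 4 N to start, 7 N at half stroke and 10 N at the stop.
- sample_cup: Bystander: closed sample cup, 62 mm across, 67 mm high, origin at the centre of its underside. Leave it alone.
- med_bottle: Bystander: brown medicine bottle with white cap, 46 mm across, 85 mm high, origin at the centre of its underside. Leave it alone.
- tape: Bystander: roll of tape lying flat, 96 mm across, 48 mm high, origin at the centre of its underside. Leave it alone.

How it is judged:
By the outcome, as a careful person would: the job done as asked, in the order asked, and still so for the second after the job is handed in, while the arm keeps its last pose, push and grip.
It also fails if it takes over 51 s, if anything falls off the work surface, if the arm or the gripper's body presses on something with over 40 N, if the wrist force passes 120 N, or if a joint passes its speed limit or range.

## Working session

There is one attempt and no reset: what is moved stays moved. The work goes in short steps, Python scripts to look and compute and a tool call to move; the robot and the scene stay as the last step left them, time stands still between calls to the robot, and variables do not carry over. Pictures are saved under pics/ and viewed, at most 10 in all, crops included, and the job is handed in when it is done.

Besides the shell and the picture viewer there is one more tool, called after "Request:" as name(argument=value, ...) on one line, values as JSON. step_arm: Moves the arm, as the interface text tells. Its arguments: {"type":"object","properties":{"steps":{"type":"array","items":{"type":"array"}},"newtons":{"type":"number"}},"required":["steps"]}

```bash
mkdir -p pics
cat > h.py <<'E'
import numpy as np, cv2
from scipy.spatial.transform import Rotation as R
from plant import *
def snap(c,fn=None):
    K=get_calibration(c); p,d=snapshot(c)
    if fn: cv2.imwrite('pics/'+fn,p[:,:,::-1])
    return p,d,K
def world(K,d,rows,cols):
    f=210/np.tan(np.radians(K['vfov'])/2); z=d[rows,cols]; ok=z>0
    rows,cols,z=rows[ok],cols[ok],z[ok]
    P=np.c_[(cols-K['cx'])*z/f,(rows-K['cy'])*z/f,z]
    T=np.array(K['T']); return P@T[:3,:3].T+T[:3,3]
E
python3 - <<'E'
from h import *
s=state(); print({k:np.round(v,3) for k,v in s.items()}, tcp_to_grasp)
for c in ['scene','top']:
    p,d,K=snap(c,c+'1.png')
    print(c,np.round(K['T'],3).tolist(),K['vfov'])
    for l in ['carrier','carrier_tab','dryer','switch_box','pad_top','sample_cup','med_bottle','tape']:
        r=trace(c,l)
        for o in r[:2]:
            if o['p']<.3: continue
            W=world(K,d,*np.nonzero(o['pixels']))
            if len(W): print(l,round(o['p'],2),np.round(np.array(o['centre'])*[420,560]),len(W),'med',np.round(np.median(W,0),3),'lo',np.round(np.percentile(W,2,axis=0),3),'hi',np.round(np.percentile(W,98,axis=0),3))
E
```

```text
{'t': np.float64(0.0), 'qpos': array([-1.314,  0.264, -0.049,  1.259,  0.   ,  1.415]), 'dq': array([ 0.001, -0.   , -0.001, -0.001, -0.   ,  0.   ]), 'tau': array([ 2.0000e-03, -6.3763e+01,  3.8455e+01,  1.4000e-02, -0.0000e+00,
        0.0000e+00]), 'position': array([ 0.21 , -0.481,  0.231]), 'orientation': array([-3.074, -0.642,  0.   ]), 'force': array([ 0.285,  0.236, -0.711]), 'ft_torque': array([ 0.031,  0.049, -0.027]), 'finger_force': np.float64(0.0), 'opening': np.float64(1.0)} 0.0187
scene [[-0.812, -0.296, 0.503, -0.071], [-0.584, 0.44, -0.683, 0.902], [-0.019, -0.848, -0.53, 0.836], [0.0, 0.0, 0.0, 1.0]] 48.41083136792763
carrier 0.73 [235. 333.] 709 med [ 0.468 -0.072  0.029] lo [ 0.445 -0.142  0.   ] hi [ 0.516 -0.033  0.153]
carrier_tab 0.67 [235. 334.] 749 med [ 0.468 -0.073  0.03 ] lo [ 0.445 -0.176  0.001] hi [ 0.518 -0.033  0.154]
dryer 0.69 [285. 245.] 2451 med [0.538 0.222 0.031] lo [0.462 0.161 0.01 ] hi [0.617 0.287 0.143]
switch_box 0.75 [210. 343.] 1227 med [ 0.506 -0.206  0.042] lo [ 0.45  -0.263  0.006] hi [ 0.591 -0.172  0.099]
pad_top 0.5 [197. 338.] 16
[... 581 characters left out ...]
29  0.084] lo [ 0.469 -0.254  0.041] hi [ 0.572 -0.21   0.103]
dryer 0.62 [234. 215.] 1301 med [0.533 0.207 0.03 ] lo [ 0.461  0.147 -0.001] hi [0.618 0.276 0.144]
switch_box 0.73 [234. 335.] 662 med [ 0.534 -0.234  0.046] lo [ 0.449 -0.272  0.03 ] hi [ 0.594 -0.192  0.1  ]
pad_top 0.84 [237. 335.] 231 med [ 0.523 -0.228  0.085] lo [ 0.471 -0.248  0.071] hi [ 0.569 -0.21   0.103]
pad_top 0.72 [236. 403.] 383 med [ 0.525 -0.489  0.041] lo [ 0.475 -0.535 -0.001] hi [ 0.567 -0.44   0.054]
sample_cup 0.49 [213. 170.] 278 med [0.622 0.393 0.064] lo [ 0.599  0.369 -0.002] hi [0.654 0.426 0.075]
tape 0.82 [237. 404.] 353 med [ 0.519 -0.487  0.041] lo [ 0.475 -0.529  0.004] hi [ 0.565 -0.439  0.053]
```

View pics/scene1.png

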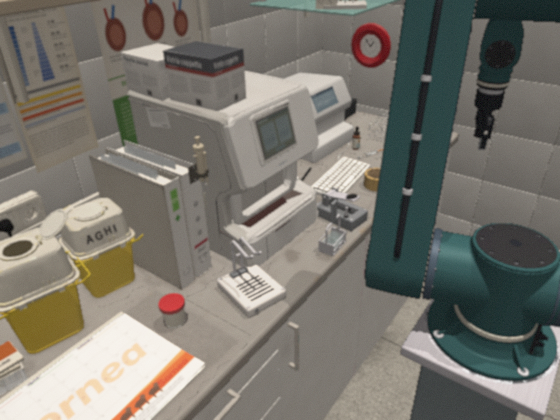

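View pics/top1.png

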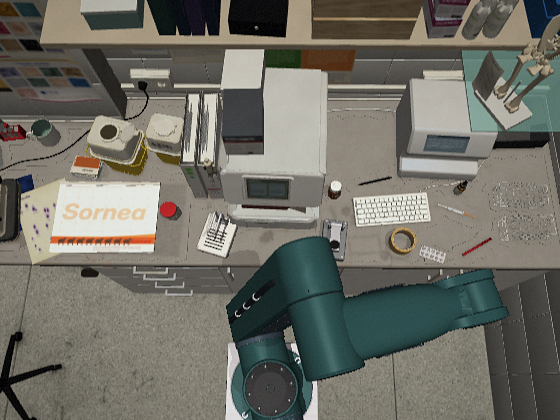

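The scene view shows the carrier at about (333,237), the switch box at (343,210), and the dryer at (250,280) with its hook. In the top view the arm hides the carrier, the dryer is at (215,232), the switch box at (335,237). The bench is otherwise clear in front of the analyser.

```bash
cat >> h.py <<'E'
def go(target,rv=None,yaw=None):
    """tool-frame shift cm & turn deg from present pose; yaw = world direction of the tool y axis (mod pi), tool down"""
    s=state(); A=R.from_rotvec(s['orientation']); sh=A.inv().apply(np.array(target)-s['position'])*100
    out=[np.round(sh,2)]
    if yaw is not None:
        best=None
        for k in (0,1):
            a=yaw+k*np.pi; y=np.array([np.cos(a),np.sin(a),0]); z=np.array([0,0,-1.]); x=np.cross(y,z)
            t=(A.inv()*R.from_matrix(np.c_[x,y,z])).as_rotvec()
            if best is None or np.linalg.norm(t)<np.linalg.norm(best): best=t
        out.append(np.round(np.degrees(best),2))
    return out
E
python3 - <<'E'
from h import *
s=state(); A=R.from_rotvec(s['orientation']); K=get_calibration('wrist'); T=np.array(K['T'])
print('cam in tool',np.round(A.inv().apply(T[:3,3]-s['position']),3),np.round(A.as_matrix().T@T[:3,:3],3).tolist(),K['vfov'])
p,d,K=snap('scene')
for l,lo,hi in [('dryer',.025,.036),('carrier',.03,.045),('switch_box',.035,.045),('carrier',.08,.16)]:
    o=trace('scene',l)[0]; W=world(K,d,*np.nonzero(o['pixels'])); W=W[(W[:,2]>lo)&(W[:,2]<hi)]
    print(l,len(W),cv2.minAreaRect((W[:,:2]*1000).astype(np.float32)),np.round(W.mean(0),3))
W=world(K,d,*np.nonzero(d>0)); m=(W[:,2]>.02)&(W[:,0]>.35)&(W[:,0]<.75)&(abs(W[:,1])<.35)
W=W[m]
for y in np.arange(-.3,.35,.05):
    q=W[abs(W[:,1]-y)<.025]; print(round(y,2),[ (round(q[q[:,2]>h][:,0].min(),3) if (q[:,2]>h).any() else None) for h in (.02,.1,.16,.25)])
print(go([.45,-.08,.36],yaw=0.2))
E
```

```text
cam in tool [ 0.069  0.    -0.143] [[-0.0, -0.963, -0.269], [1.0, -0.0, 0.001], [-0.001, -0.269, 0.963]] 59.25080046069987
dryer 1681 ((542.8180541992188, 216.14224243164062), (119.10697937011719, 154.37684631347656), 73.92897033691406) [0.534 0.224 0.031]
carrier 157 ((475.7292785644531, -109.66556549072266), (55.64380645751953, 155.95582580566406), 8.912964820861816) [ 0.47  -0.074  0.036]
switch_box 117 ((537.46484375, 213.6892547607422), (93.75123596191406, 149.02542114257812), 64.9634780883789) [0.584 0.206 0.038]
carrier 143 ((469.7257080078125, -75.21958923339844), (8.59773063659668, 82.86666107177734), 2.4733240604400635) [ 0.469 -0.072  0.121]
-0.3 [np.float64(0.636), None, None, None]
-0.25 [np.float64(0.447), np.float64(0.481), None, None]
-0.2 [np.float64(0.451), np.float64(0.473), None, None]
-0.15 [np.float64(0.457), np.float64(0.568), np.float64(0.568), np.float64(0.568)]
-0.1 [np.float64(0.447), np.float64(0.466), np.float64(0.568), np.float64(0.568)]
-0.05 [np.float64(0.443), np.float64(0.465), np.float64(0.568), np.float64(0.568)]
-0.0 [np.float64(0.565), np.float64(0.565), np.float64(0.569), np.float64(0.569)]
0.05 [np.float64(0.567), np.float64(0.567), np.float64(0.571), np.float64(0.571)]
0.1 [np.float64(0.571), np.float64(0.571), np.float64(0.575), np.float64(0.575)]
0.15 [np.float64(0.477), np.float64(0.576), np.float64(0.577), np.float64(0.577)]
0.2 [np.float64(0.455), np.float64(0.504), np.float64(0.663), np.float64(0.663)]
0.25 [np.float64(0.466), np.float64(0.509), np.float64(0.672), np.float64(0.672)]
0.3 [np.float64(0.481), np.float64(0.694), np.float64(0.695), np.float64(0.695)]
[array([ 38.04, -27.16, -12.87]), array([ -0.  ,  -0.  , -77.86])]
```

Request:
step_arm(steps=[[-1,[40,-26.8,-5],[0,0,-69]],[-1,[40,-26.8,-5],[0,0,-69]],[-1,[40,-26.8,-5],[0,0,-69]],[-1,[40,-26.8,-5],[0,0,-69]],[-1,[40,-26.8,-5],[0,0,-69]],[-1,[40,-26.8,-5],[0,0,-69]],[-1,[40,-26.8,-5],[0,0,-69]],[-1,[40,-26.8,-5],[0,0,-69]]])

```text
t: 1.82
position: [0.3893, -0.1999, 0.2662]
orientation: [2.384, 2.045, 0.0]
force: [1.1, -2.1, -0.7]
opening: 0.999
finger_force: 0.0
```

```bash
python3 -c "
from h import *
print(go([.47,-.075,.28],yaw=.044))"
```

```text
[array([13.57,  6.08, -1.38]), array([  0.03,   0.02, -11.29])]
```

Request:
step_arm(steps=[[-1,[13,6,-1.4],[0,0,-11]],[-1,[13,6,-1.4],[0,0,-11]],[-1,[13,6,-1.4],[0,0,-11]],[-1,[13,6,-1.4],[0,0,-11]],[-1,[13,6,-1.4],[0,0,-11]],[-1,[13,6,-1.4],[0,0,-11]]])

```text
t: 2.32
position: [0.4688, -0.0822, 0.2796]
orientation: [-2.182, -2.26, 0.0]
force: [0.3, -0.2, -0.0]
opening: 1.005
finger_force: 0.0
```

Run:
```python
from h import *
s=state();print(np.round(s['position'],4),np.round(s['orientation'],3))
p,d,K=snap('wrist','w1.png')
for l in ['carrier','carrier_tab','pad_top']:
    for o in trace('wrist',l)[:2]:
        W=world(K,d,*np.nonzero(o['pixels'])); print(l,round(o['p'],2),np.round(np.array(o['centre'])*[420,560]),len(W))
        for lo,hi in [(.03,.042),(.085,.1),(.105,.15),(.15,.16)]:
            q=W[(W[:,2]>lo)&(W[:,2]<hi)]
            if len(q)>5: print(lo,hi,len(q),np.round(np.median(q,0),4),cv2.minAreaRect((q[:,:2]*1000).astype(np.float32)))
```

```text
[ 0.4688 -0.0822  0.2796] [-2.182 -2.26   0.   ]
carrier 0.63 [174. 281.] 3943
0.03 0.042 887 [ 0.4726 -0.075   0.038 ] ((470.9728698730469, -77.6570053100586), (50.01434326171875, 84.43257141113281), 3.589492082595825)
0.085 0.1 271 [ 0.4698 -0.054   0.0923] ((470.60546875, -77.64359283447266), (7.123366355895996, 83.12469482421875), 2.4010977745056152)
0.105 0.15 91 [ 0.47   -0.0642  0.1289] ((470.4464111328125, -64.61873626708984), (2.019562005996704, 7.546323776245117), 86.86107635498047)
0.15 0.16 385 [ 0.4709 -0.0775  0.155 ] ((471.0022277832031, -77.88363647460938), (7.953774452209473, 27.879846572875977), 3.737886905670166)
carrier_tab 0.96 [175. 279.] 3896
0.03 0.042 858 [ 0.4734 -0.075   0.038 ] ((470.99627685546875, -77.65165710449219), (49.98672103881836, 84.42842864990234), 3.5346519947052)
0.085 0.1 273 [ 0.4699 -0.054   0.0923] ((470.6275634765625, -78.17111206054688), (7.123366355895996, 84.18065643310547), 2.4010977745056152)
0.105 0.15 91 [ 0.47   -0.0642  0.1289] ((470.4464111328125, -64.61873626708984), (2.019562005996704, 7.546323776245117), 86.86107635498047)
0.15 0.16 386 [ 0.4709 -0.0775  0.155 ] ((471.0022277832031, -77.88363647460938), (7.953774452209473, 27.879846572875977), 3.737886905670166)
pad_top 0.92 [327. 327.] 3365
0.085 0.1 1768 [ 0.4974 -0.2192  0.0949] ((501.2172546386719, -222.2913360595703), (36.849334716796875, 63.844268798828125), 82.61982727050781)
```

View pics/w1.png

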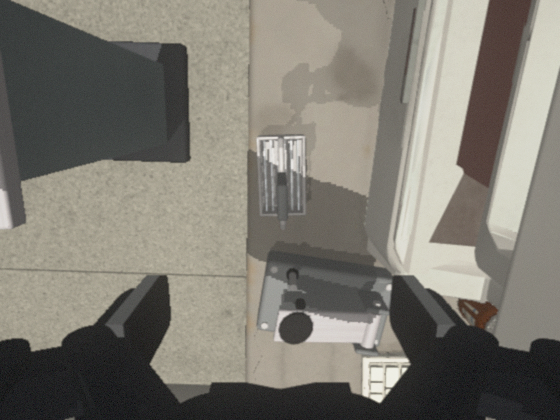

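The wrist view shows the carrier at (281,175), tab on top of the bar, with the switch box's black pad at (295,328). The carrier's centre is (0.471, -0.078), its yaw is about 3.5° and the tab's top is at 0.155, all matching the text.

```bash
python3 -c "
from h import *
print(go([.4709,-.0777,.117],yaw=np.radians(3.4)))"
```

```text
[array([ 0.6 ,  0.31, 16.27]), array([-0.01,  0.  , -1.6 ])]
```

Request:
step_arm(steps=[[-1,[0.6,0.3,4],[0,0,-1.6]],[-1,[0.6,0.3,8],[0,0,-1.6]],[-1,[0.6,0.3,12],[0,0,-1.6]],[-1,[0.6,0.3,14],[0,0,-1.6]],[-1,[0.6,0.3,15.3],[0,0,-1.6]],[-1,[0.6,0.3,16.3],[0,0,-1.6]],[-1,[0.6,0.3,16.3],[0,0,-1.6]],[-1,[0.6,0.3,16.3],[0,0,-1.6]]])

```text
t: 3.18
position: [0.4709, -0.0774, 0.1168]
orientation: [-2.154, -2.286, 0.0]
force: [0.3, -0.8, 0.6]
opening: 0.997
finger_force: 0.0
```

Request:
step_arm(steps=[[1,[0,0,0],[0,0,0]],[1,[0,0,0],[0,0,0]],[1,[0,0,0],[0,0,0]],[1,[0,0,0],[0,0,0]],[1,[0,0,0],[0,0,0]],[1,[0,0,0],[0,0,0]],[1,[0,0,0],[0,0,0]],[1,[0,0,0],[0,0,0]]], newtons=60)

```text
t: 3.85
position: [0.4712, -0.0767, 0.1168]
orientation: [-2.153, -2.288, 0.0]
force: [-1.3, -0.2, 3.9]
opening: 0.088
finger_force: 59.3
```

Request:
step_arm(steps=[[1,[0,0,-1.5],[0,0,0]],[1,[0,0,-4.5],[0,0,0]],[1,[0,0,-8],[0,0,0]],[1,[0,0,-11.5],[0,0,0]],[1,[0,0,-15],[0,0,0]],[1,[0,0,-17],[0,0,0]],[1,[0,0,-17],[0,0,0]]])

```text
t: 4.43
position: [0.4726, -0.0772, 0.2904]
orientation: [2.149, 2.284, 0.004]
force: [-0.7, 0.1, -2.1]
opening: 0.084
finger_force: 58.7
```

```bash
python3 -c "
from h import *
print(state()['finger_force'],go([.42,.247,.287],yaw=np.radians(-16)))"
```

```text
58.74355673789978 [array([32.68, -3.27,  0.26]), array([ 0.31,  0.07, 19.5 ])]
```

Request:
step_arm(steps=[[1,[3,-0.3,0],[0,0,3]],[1,[6.5,-0.6,0],[0,0,6]],[1,[10.5,-1,0],[0,0,10]],[1,[14.5,-1.4,0],[0,0,14]],[1,[18.5,-1.8,0],[0,0,19]],[1,[22.5,-2.2,0],[0,0,19.5]],[1,[26.5,-2.6,0],[0,0,19.5]],[1,[30,-3,0],[0,0,19.5]]])

```text
t: 5.1
position: [0.422, 0.223, 0.2857]
orientation: [-2.508, -1.891, 0.002]
force: [1.8, -0.3, -2.9]
opening: 0.088
finger_force: 58.8
```

Request:
step_arm(steps=[[1,[2,-0.2,0],[0,0,0]],[1,[2.5,-0.3,0],[0,0,0]],[1,[2.5,-0.3,0],[0,0,0]],[1,[2.5,-0.3,0],[0,0,0]]])

```text
t: 5.43
position: [0.4269, 0.2453, 0.2859]
orientation: [-2.509, -1.891, 0.002]
force: [-0.8, -0.0, -2.2]
opening: 0.086
finger_force: 59.0
```

Run:
```python
from h import *
s=state();print(s['t'],np.round(s['position'],4),np.round(s['orientation'],3))
for c,fn in [('wrist','w2.png'),('scene','s2.png')]:
  p,d,K=snap(c,fn)
  for l in ['dryer','carrier']:
    for o in trace(c,l)[:1]:
        W=world(K,d,*np.nonzero(o['pixels'])); print(c,l,round(o['p'],2),np.round(np.array(o['centre'])*[420,560]),len(W))
        for lo,hi in ([(.025,.036),(.06,.12),(.12,.131),(.131,.14),(.14,.16)] if l=='dryer' else [(.16,.2),(.205,.225),(.255,.275),(.315,.34)]):
            q=W[(W[:,2]>lo)&(W[:,2]<hi)]
            if len(q)>5: print(lo,hi,len(q),np.round(np.median(q,0),4),[np.round(x,1) for x in cv2.minAreaRect((q[:,:2]*1000).astype(np.float32))])
```

```text
5.4333 [0.4269 0.2453 0.2859] [-2.509e+00 -1.891e+00  2.000e-03]
wrist dryer 0.66 [176. 396.] 16090
0.025 0.036 12301 [0.5321 0.2271 0.0303] [array([551.6, 212.5]), array([119.6, 166.9]), np.float64(74.2)]
0.06 0.12 608 [0.5933 0.1925 0.0927] [array([598.9, 186.8]), array([21. , 52.8]), np.float64(19.8)]
0.12 0.131 88 [0.5923 0.1911 0.1251] [array([564.2, 199.3]), array([73.1, 25.8]), np.float64(3.1)]
0.131 0.14 999 [0.5418 0.2135 0.1369] [array([555.5, 210.6]), array([32.1, 89.9]), np.float64(73.7)]
0.14 0.16 1278 [0.5694 0.213  0.144 ] [array([551.4, 211.8]), array([31.8, 93.5]), np.float64(73.5)]
wrist carrier 0.93 [223. 279.] 10914
0.16 0.2 5639 [0.4292 0.2484 0.1741] [array([427.2, 244.2]), array([81.9, 49.4]), np.float64(74.2)]
0.205 0.225 1379 [0.4391 0.2626 0.2074] [array([428.9, 250.3]), array([72.3, 50. ]), np.float64(74.0)]
0.255 0.275 865 [0.4341 0.2678 0.2616] [array([434.7, 270. ]), array([30.8,  8. ]), np.float64(73.8)]
0.315 0.34 1904 [0.4281 0.2474 0.3242] [array([427.5, 244.8]), array([28.4,  7.7]), np.float64(73.9)]
scene dryer 0.62 [283. 247.] 2432
0.025 0.036 168
[... 223 characters left out ...]
55] [array([575.6, 217.7]), array([27.5, 65.3]), np.float64(46.6)]
0.131 0.14 67 [0.5468 0.2132 0.1369] [array([560.9, 210.1]), array([30.6, 76.3]), np.float64(70.7)]
0.14 0.16 86 [0.5709 0.2075 0.1436] [array([551.4, 213.1]), array([32.9, 91.8]), np.float64(72.9)]
scene carrier 0.93 [253. 281.] 1143
0.16 0.2 654 [0.4164 0.2515 0.1915] [array([426.6, 244.1]), array([84.5, 51.3]), np.float64(73.3)]
0.205 0.225 115 [0.4199 0.2683 0.2087] [array([425.4, 244.7]), array([86.8, 50.2]), np.float64(71.7)]
0.255 0.275 107 [0.4249 0.2472 0.2643] [array([425.7, 245.8]), array([80. ,  6.4]), np.float64(72.3)]
0.315 0.34 12 [0.4289 0.2566 0.3209] [array([431., 257.]), array([4. , 6.4]), np.float64(84.9)]
```

View pics/w2.png

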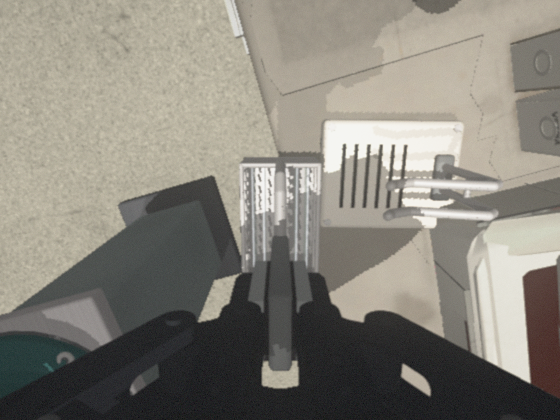

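The wrist view shows the carrier held square at (281,215), and the hook's two wires with tips at about (388,187) and (388,215) to its right. Both are at 74°, so they are aligned. Next I'll check the analyser's corner.

Run:
```python
from h import *
for c in ('scene','top'):
    p,d,K=snap(c)
    W=world(K,d,*np.nonzero(d>0)); W=W[(W[:,2]>.17)&(W[:,2]<.7)&(W[:,1]>.05)&(W[:,1]<.32)&(W[:,0]>.53)&(W[:,0]<.75)]
    v=np.hypot(W[:,0]-.531,W[:,1]-.218)
    for lo,hi in [(.17,.25),(.25,.32),(.32,.4),(.4,.5),(.5,.7)]:
        m=(W[:,2]>lo)&(W[:,2]<hi)
        if m.any():
            i=np.argsort(v[m])[[0,min(5,m.sum()-1)]]; print(c,lo,m.sum(),np.round(v[m][i],3),np.round(W[m][i],3).tolist())
```

```text
scene 0.17 2187 [0.106 0.113] [[0.619, 0.158, 0.249], [0.628, 0.159, 0.247]]
scene 0.25 2831 [0.076 0.079] [[0.585, 0.164, 0.283], [0.584, 0.16, 0.292]]
scene 0.32 2161 [0.083 0.086] [[0.592, 0.162, 0.323], [0.594, 0.16, 0.33]]
scene 0.4 2577 [0.101 0.103] [[0.615, 0.163, 0.4], [0.618, 0.163, 0.405]]
scene 0.5 1777 [0.159 0.163] [[0.673, 0.146, 0.513], [0.673, 0.139, 0.534]]
top 0.17 282 [0.142 0.148] [[0.673, 0.205, 0.24], [0.679, 0.206, 0.207]]
top 0.25 933 [0.08  0.082] [[0.585, 0.159, 0.28], [0.592, 0.162, 0.28]]
top 0.32 647 [0.085 0.088] [[0.591, 0.158, 0.32], [0.592, 0.154, 0.325]]
top 0.4 1279 [0.103 0.106] [[0.613, 0.156, 0.402], [0.609, 0.146, 0.403]]
top 0.5 1083 [0.163 0.165] [[0.673, 0.139, 0.501], [0.675, 0.138, 0.561]]
```

Request:
step_arm(steps=[[1,[0.3,0,2],[0,0,0]],[1,[0.3,0,5],[0,0,0]],[1,[0.3,0,8],[0,0,0]],[1,[0.3,0,9.4],[0,0,0]],[1,[0.3,0,9.4],[0,0,0]],[1,[0.3,0,9.4],[0,0,0]]])

```text
t: 6.33
position: [0.4278, 0.2484, 0.1929]
orientation: [-2.509, -1.89, 0.001]
force: [-0.2, -0.5, -1.6]
opening: 0.086
finger_force: 58.9
```

Request:
step_arm(steps=[[1,[0,1.5,0.1],[0,0,0]],[1,[0,3.5,0.1],[0,0,0]],[1,[0,5.5,0.1],[0,0,0]],[1,[0,7.5,0.1],[0,0,0]],[1,[0,9,0.1],[0,0,0]],[1,[0,10.2,0.1],[0,0,0]],[1,[0,10.7,0.1],[0,0,0]],[1,[0,10.7,0.1],[0,0,0]]])

```text
t: 7.0
position: [0.532, 0.2187, 0.1921]
orientation: [2.51, 1.889, 0.001]
force: [0.5, 0.1, -1.4]
opening: 0.086
finger_force: 59.1
```

Run:
```python
from h import *
s=state();print(s['t'],np.round(s['position'],4),np.round(s['orientation'],3))
p,d,K=snap('wrist'); cv2.imwrite('pics/w3.png',p[:,:,::-1])
o=trace('wrist','dryer')
for o in o[:1]:
    W=world(K,d,*np.nonzero(o['pixels']))
    for lo,hi in [(.025,.036),(.131,.16)]:
        q=W[(W[:,2]>lo)&(W[:,2]<hi)]
        if len(q)>5: print(lo,hi,len(q),[np.round(x,1) for x in cv2.minAreaRect((q[:,:2]*1000).astype(np.float32))])
for l in ['carrier']:
  for o in trace('wrist',l)[:1]:
    W=world(K,d,*np.nonzero(o['pixels']))
    for lo,hi in [(.1,.12),(.155,.175),(.22,.24)]:
        q=W[(W[:,2]>lo)&(W[:,2]<hi)]
        if len(q)>5: print(lo,hi,len(q),np.round(np.median(q,0),4),[np.round(x,1) for x in cv2.minAreaRect((q[:,:2]*1000).astype(np.float32))])
p,d,K=snap('scene'); cv2.imwrite('pics/s3.png',cv2.resize(p[180:340,150:350,::-1],None,fx=3,fy=3))
```

```text
7.0 [0.532  0.2187 0.1921] [2.510e+00 1.889e+00 1.000e-03]
0.025 0.036 12118 [array([553.5, 209.6]), array([122.8, 172.3]), np.float64(73.1)]
0.131 0.16 4226 [array([552.9, 211.5]), array([32.2, 96. ]), np.float64(73.4)]
0.1 0.12 1811 [0.5396 0.2412 0.1127] [array([534.2, 224.1]), array([71.8, 50. ]), np.float64(73.9)]
0.155 0.175 848 [0.5399 0.2441 0.1677] [array([539.9, 243.9]), array([31.3,  7.9]), np.float64(73.9)]
0.22 0.24 1967 [0.5333 0.2213 0.2303] [array([532.6, 218.2]), array([28.5,  8.1]), np.float64(73.9)]
```

View pics/s3.png

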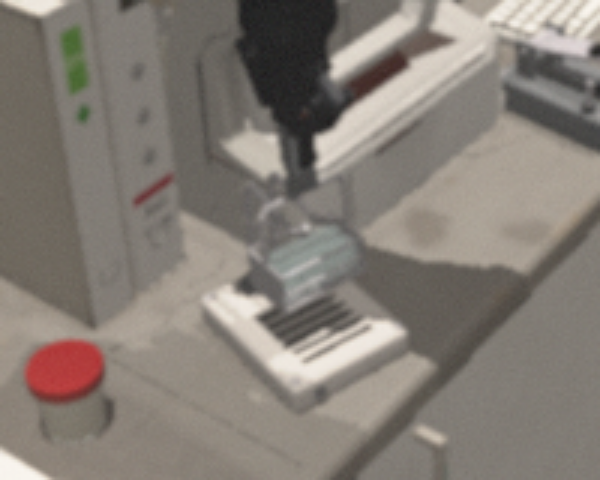

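View pics/w3.png

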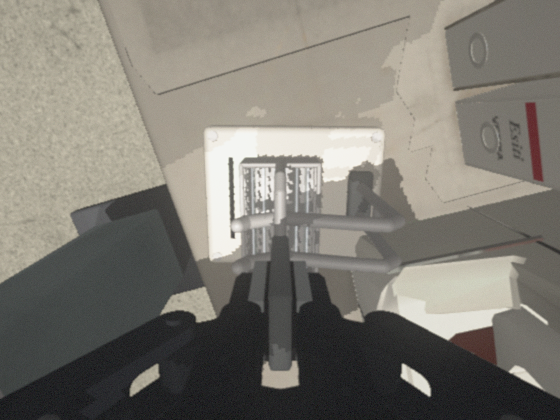

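The wires now pass between bar and basket, with the tips at (236,225) and (236,265) in front of the bar in the wrist picture. The tab is within 1 mm of the computed seat, so I'll lower.

Request:
step_arm(steps=[[1,[0,0,0.8],[0,0,0]],[1,[0,0,1.6],[0,0,0]],[1,[0,0,2.1],[0,0,0]],[1,[0,0,2.4],[0,0,0]],[1,[0,0,2.6],[0,0,0]],[1,[0,0,2.7],[0,0,0]],[1,[0,0,2.7],[0,0,0]],[1,[0,0,2.7],[0,0,0]]])

```text
t: 7.87
position: [0.531, 0.2191, 0.1649]
orientation: [2.509, 1.89, 0.001]
force: [0.6, -0.3, -1.6]
opening: 0.088
finger_force: 59.2
```

Request:
step_arm(steps=[[1,[0,0,0.1],[0,0,0]],[1,[0,0,0.2],[0,0,0]],[1,[0,0,0.2],[0,0,0]]])

```text
t: 8.12
position: [0.5317, 0.2191, 0.1639]
orientation: [2.508, 1.889, 0.004]
force: [1.2, -1.6, 8.6]
opening: 0.091
finger_force: 60.7
```

Request:
step_arm(steps=[[1,[0,0,-0.1],[0,0,0]],[0.7,[0,0,-0.1],[0,0,0]],[0.6,[0,0,-0.1],[0,0,0]],[0.4,[0,0,-0.1],[0,0,0]],[0.3,[0,0,-0.1],[0,0,0]],[0.3,[0,0,-0.1],[0,0,0]],[0.3,[0,0,-0.1],[0,0,0]]])

```text
t: 8.7
position: [0.5307, 0.2191, 0.1636]
orientation: [-2.509, -1.89, 0.0]
force: [-0.5, -0.4, 0.4]
opening: 0.351
finger_force: 0.0
```

Run:
```python
from h import *
s=state();print(s['t'],np.round(s['position'],4),s['force'],s['opening'])
p,d,K=snap('wrist')
for o in trace('wrist','carrier')[:1]:
    W=world(K,d,*np.nonzero(o['pixels']))
    for lo,hi in [(.07,.09),(.13,.15),(.19,.21)]:
        q=W[(W[:,2]>lo)&(W[:,2]<hi)]
        if len(q)>5: print(lo,hi,len(q),np.round(np.median(q,0),4),[np.round(x,1) for x in cv2.minAreaRect((q[:,:2]*1000).astype(np.float32))])
```

```text
8.7 [0.5307 0.2191 0.1636] [-0.46246818 -0.35184181  0.3746879 ] 0.3505298915356674
0.07 0.09 2228 [0.5373 0.2388 0.0845] [array([532.7, 217.9]), array([85.4, 50. ]), np.float64(73.4)]
0.13 0.15 1044 [0.5398 0.2409 0.1396] [array([533.8, 230.8]), array([58.8, 33.2]), np.float64(81.3)]
0.19 0.21 2132 [0.5335 0.2212 0.2021] [array([532.6, 217.3]), array([28.8,  8. ]), np.float64(73.3)]
```

Request:
step_arm(steps=[[0.3,[0,0,-0.5],[0,0,0]],[0.3,[0,0,-1.5],[0,0,0]],[0.3,[0,0,-3],[0,0,0]],[0.3,[0,0,-5],[0,0,0]],[0.3,[0,0,-8],[0,0,0]],[0.3,[0,-2,-10],[0,0,0]],[0.3,[0,-5,-10],[0,0,0]],[0.3,[0,-8,-10],[0,0,0]]])

```text
t: 9.47
position: [0.4538, 0.2413, 0.2649]
orientation: [2.51, 1.889, 0.003]
force: [0.5, 0.5, -0.1]
opening: 0.349
finger_force: 0.0
```

Run:
```python
from h import *
s=state();print(s['t'],np.round(s['position'],4),s['force'],s['opening'],np.round(s['qpos'],3))
p,d,K=snap('wrist','w4.png')
for o in trace('wrist','carrier')[:1]:
    W=world(K,d,*np.nonzero(o['pixels']))
    for lo,hi in [(.07,.09),(.19,.21)]:
        q=W[(W[:,2]>lo)&(W[:,2]<hi)]
        if len(q)>5: print(lo,hi,len(q),np.round(np.median(q,0),4),[np.round(x,1) for x in cv2.minAreaRect((q[:,:2]*1000).astype(np.float32))])
print(go([.485,-.205,.27],yaw=np.radians(-7)))
```

```text
9.4667 [0.4538 0.2413 0.2649] [ 0.46251094  0.53853457 -0.13888815] 0.34899270613843175 [0.33  0.235 0.003 1.337 0.    2.181]
0.07 0.09 1913 [0.5262 0.2264 0.0779] [array([532.6, 217.8]), array([85.4, 50.2]), np.float64(73.4)]
0.19 0.21 908 [0.5312 0.2191 0.2018] [array([532.1, 217.6]), array([27.9,  8.4]), np.float64(74.2)]
[array([-42.04,  15.53,  -0.52]), array([ 0.02, -0.04, -8.91])]
```

View pics/w4.png

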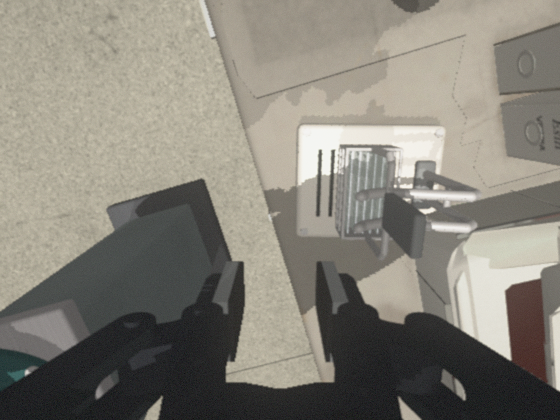

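The carrier hangs level and upright, seen at (370,195) on the wires, with nothing touching it. Next is the switch box.

Request:
step_arm(steps=[[1,[-4,0,-0.5],[0,0,0]],[1,[-8,1,-0.5],[0,0,-2]],[1,[-12,2.5,-0.5],[0,0,-4]],[1,[-16,4,-0.5],[0,0,-6]],[1,[-20,5.5,-0.5],[0,0,-9]],[1,[-24,7,-0.5],[0,0,-9]],[1,[-28,8.5,-0.5],[0,0,-9]],[1,[-32,10,-0.5],[0,0,-9]]])

```text
t: 10.23
position: [0.4611, -0.0901, 0.2692]
orientation: [2.353, 2.081, 0.001]
force: [1.4, 0.4, 0.2]
opening: -0.0
finger_force: 0.0
```

Request:
step_arm(steps=[[1,[-3,0,0],[0,0,0]],[1,[-6,1,0],[0,0,0]],[1,[-7,1,0],[0,0,0]],[1,[-7,1,0],[0,0,0]],[1,[-7,1,0],[0,0,0]]])

```text
t: 10.65
position: [0.4626, -0.1586, 0.2687]
orientation: [-2.354, -2.08, -0.0]
force: [0.3, 0.7, -0.1]
opening: 0.004
finger_force: 0.0
```

Run:
```python
from h import *
s=state();print(s['t'],np.round(s['position'],4),s['force'],s['opening'])
p,d,K=snap('wrist','w5.png')
for l,b in [('switch_box',[(.036,.044)]),('pad_top',[(.08,.107)])]:
  for o in trace('wrist',l)[:1]:
    m=o['pixels']; W=world(K,d,*np.nonzero(m)); print(l,o['p'],np.array(o['centre'])*[420,560])
    for lo,hi in b:
        q=W[(W[:,2]>lo)&(W[:,2]<hi)]; print(lo,hi,len(q),[np.round(x,1) for x in cv2.minAreaRect((q[:,:2]*1000).astype(np.float32))])
    if l=='pad_top':
        dk=m&(p.max(2)<70)
        n,lab,st,ce=cv2.connectedComponentsWithStats(dk.astype(np.uint8))
        i=1+np.argmax(st[1:,4]); q=world(K,d,*np.nonzero(lab==i)); print('pad',st[i],ce[i],np.round(q.mean(0),4),np.round(np.median(q,0),4),[np.round(x,1) for x in cv2.minAreaRect((q[:,:2]*1000).astype(np.float32))],np.round(np.percentile(q[:,2],[5,50,95]),4))
```

```text
10.65 [ 0.4626 -0.1586  0.2687] [ 0.34469899  0.7280562  -0.07231111] 0.0035482886446609268
switch_box 0.66 [228.312 350.392]
0.036 0.044 5774 [array([ 527. , -225.3]), array([ 89.3, 149.1]), np.float64(82.6)]
pad_top 0.85 [252.084 352.016]
0.08 0.107 3127 [array([ 522.8, -224. ]), array([ 39.9, 107.3]), np.float64(81.0)]
pad [ 300  239   36   36 1020] [317.34411765 256.67156863] [ 0.4903 -0.22    0.0973] [ 0.4903 -0.2201  0.0971] [array([ 491.2, -195.4]), array([84.3, 33.1]), np.float64(88.4)] [0.094  0.0971 0.1003]
```

View pics/w5.png

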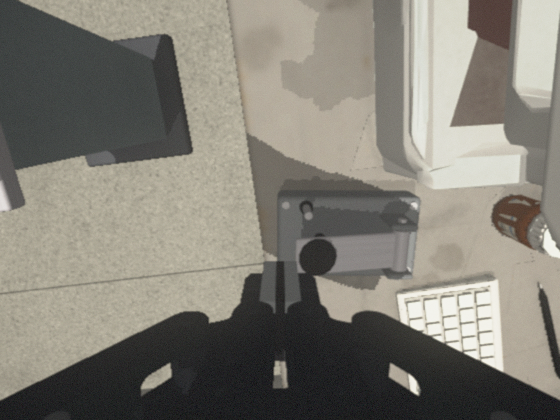

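The wrist view shows the black pad at (317,257) and the post's top at (307,210). The box yaw is -7.4° and the pad is at (0.490, -0.220, 0.097) at rest.

Request:
step_arm(steps=[[1,[-3,1.7,2],[0,0,0]],[1,[-5.8,3.3,5],[0,0,0]],[1,[-5.8,3.3,9],[0,0,0]],[1,[-5.8,3.3,12],[0,0,0]],[1,[-5.8,3.3,14],[0,0,0]],[1,[-5.8,3.3,15.4],[0,0,0]],[1,[-5.8,3.3,15.4],[0,0,0]],[1,[-5.8,3.3,15.4],[0,0,0]]])

```text
t: 11.47
position: [0.4883, -0.2191, 0.1149]
orientation: [-2.351, -2.082, 0.0]
force: [0.3, -0.2, 0.2]
opening: -0.002
finger_force: 0.0
```

Request:
step_arm(steps=[[1,[0,0,0.6],[0,0,0]],[1,[0,0,1.2],[0,0,0]],[1,[0,0,1.6],[0,0,0]],[1,[0,0,2.0],[0,0,0]],[1,[0,0,2.3],[0,0,0]],[1,[0,0,2.3],[0,0,0]],[1,[0,0,2.3],[0,0,0]]])

```text
t: 12.05
position: [0.4883, -0.2201, 0.0918]
orientation: [2.353, 2.081, -0.0]
force: [-1.5, -0.3, 5.7]
opening: -0.001
finger_force: 2.3
```

Request:
step_arm(steps=[[1,[0,0,0.3],[0,0,0]],[1,[0,0,0.6],[0,0,0]],[1,[0,0,0.9],[0,0,0]],[1,[0,0,1.1],[0,0,0]],[1,[0,0,1.25],[0,0,0]],[1,[0,0,1.25],[0,0,0]],[1,[0,0,1.25],[0,0,0]],[1,[0,0,1.25],[0,0,0]]])

```text
t: 12.72
position: [0.488, -0.2201, 0.0795]
orientation: [-2.353, -2.081, 0.001]
force: [-4.5, 0.1, 6.5]
opening: 0.001
finger_force: 3.4
```

Run:
```python
from h import *
s=state();print(s['t'],np.round(s['position'],4),s['force'])
a=np.radians(-7.4);u=np.array([np.cos(a),np.sin(a)]);v=np.array([-u[1],u[0]]);c=np.array([.527,-.2253])
for cam in ('wrist','scene'):
    p,d,K=snap(cam,cam[0]+'6.png')
    W=world(K,d,*np.nonzero(d>0)); b=np.c_[(W[:,:2]-c)@u,(W[:,:2]-c)@v]
    m=(abs(b[:,1])<14)*(abs(b[:,1]*1000)<14)&(b[:,0]>-.07)&(b[:,0]<.035)&(W[:,2]>.05)&(W[:,2]<.1)
    for x in np.arange(-.065,.03,.01):
        k=m&(abs(b[:,0]-x)<.005); 
        if k.sum()>3: print(cam,round(x,3),k.sum(),round(np.median(W[k,2]),4))
    k=(abs(b[:,0]+.045)<.008)&(abs(b[:,1]-.034)<.008)&(W[:,2]>.06)&(W[:,2]<.1); 
    if k.any(): print('post',k.sum(),np.percentile(W[k,2],[50,95]))
    for o in trace(cam,'carrier')[:1]:
        W=world(K,d,*np.nonzero(o['pixels'])); print(cam,'carrier',o['p'],np.round(np.percentile(W,[2,50,98],axis=0),3).tolist())
```

```text
12.7167 [ 0.488  -0.2201  0.0795] [-4.54459509  0.08812274  6.53218526]
wrist -0.055 983 0.0781
wrist -0.045 769 0.086
wrist -0.035 697 0.0873
wrist -0.025 927 0.0788
wrist -0.015 1363 0.0757
wrist -0.005 1361 0.0756
wrist 0.005 1362 0.0756
wrist 0.015 1364 0.0755
wrist 0.025 1360 0.0755
post 393 [0.07485188 0.07604738]
scene -0.055 32 0.0812
scene -0.045 26 0.0863
scene -0.035 16 0.0836
scene -0.025 9 0.0811
scene -0.015 12 0.0764
scene -0.005 12 0.0777
scene 0.005 16 0.0774
scene 0.015 13 0.0765
scene 0.025 14 0.0774
post 16 [0.07005818 0.07705709]
scene carrier 0.88 [[0.5, 0.141, 0.041], [0.527, 0.221, 0.077], [0.577, 0.262, 0.199]]
```

View pics/w6.png

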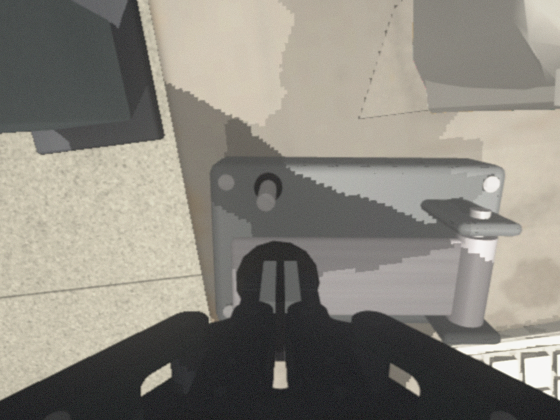

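The paddle reads level: its face is at 75.6 mm along its length and the post's top is level with it. The carrier is still hanging on the hook, so I'm handing the job in.

```bash
python3 -c "
from h import *
s=state();print(s['position'],s['force']);print(finish_job())"
```

```text
[ 0.48796948 -0.22010707  0.07949299] [-4.75388011  0.11432252  6.46032722]
the job is handed in; nothing more can be done
None
```

The carrier hangs upright and released on the dryer's hook, and the arm was still holding the paddle level at half stroke when I handed the job in at about 13 s of the 51 s allowed; the bystanders were not touched.

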